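Rake loose wood strips into a square block in their case

TASK

The wood strips lie anyhow in the open case. The small rake stands handle-down in the tool block: lift it out, lay it on its teeth on the table and let go, then take it afresh by the handle and, touching the strips with the rake only, rake all four into one neat block in the case's front right corner, flat, side by side, parallel to the front wall and with their ends square against the right wall. Lay the rake back on the table on its teeth, let go, and leave everything else as it stands.

Things in the scene. Friction and masses are not known exactly. Their poses are not given: they have to be found in the camera images.
- case: Open wooden case, fixed. Origin: centre of its underside, on the table; x from its front (robot's side) to its back, y left, z up. Outside 206 (x) by 221 (y) mm. Floor at z = 34, inner faces at x = -95 front, 95 back, y = -102.5 right, 102.5 left; rim z = 52, walls 8 thick. The opened lid stands on the back wall, 165 above the rim, leaning back 0.2 rad: no room for a gripper there.
- corner (a point): Front right inside corner of the case, on its floor (z = 34 mm); axes as the case's: x to the back, y to the left.
- tool_block: Wooden block, fixed, 80 (x) by 120 (y) by 80 mm high. Origin: centre of its underside. The rake stands in a hole 16 by 18 at x = -18, y = 0, bottom 8 above the table; at x = 22, y = -36 and 36 two sticks stand fixed, tops 133 up. World: the table at x 0.28 to 0.48, y -0.11 to -0.23 m is free to lay the rake on; a model railway bridge near y = -0.03 m, 0.15 m high, lies between there and the case.
- rake: Rake, 50-100 g; mm. Origin: middle of its head bar (112 along y, 14 in x and z). Handle along -x, 14 wide (y), 12 thick (z), end at x = -160; 7 teeth, 6 thick, 16 apart, point to -z, tips at z = -37. Start: upright in the block, +x up, origin 168 high, teeth towards the block's +x; handle free from 80 high upwards. Laid down it rests on teeth and handle end, nose up 0.19 rad, origin 38 high.
- strip_a: Plain pine strip, 11 (x) by 135 (y) by 8 mm (z), about 12 g, loose on the case floor; all four are alike. Origin: centre of its underside; y lies along it.
- strip_b: Plain pine strip, 11 (x) by 135 (y) by 8 mm (z), about 12 g, loose on the case floor; all four are alike. Origin: centre of its underside; y lies along it.
- strip_c: Plain pine strip, 11 (x) by 135 (y) by 8 mm (z), about 12 g, loose on the case floor; all four are alike. Origin: centre of its underside; y lies along it.
- strip_d: Plain pine strip, 11 (x) by 135 (y) by 8 mm (z), about 12 g, loose on the case floor; all four are alike. Origin: centre of its underside; y lies along it.
- pot_a: Paint pot, 35 mm wide and 36 mm high, bystander. Origin: centre of its underside.
- pot_b: Paint pot, 35 mm wide and 36 mm high, bystander. Origin: centre of its underside.
- glue: Glue bottle, 63 mm wide and 216 mm high, bystander. Origin: centre of its underside.
- tape: Roll of tape lying flat, 100 mm wide and 25 mm high, bystander. Origin: centre of its underside.
- tweezers: Tweezers, 15 by 152 (y) by 9 mm, bystander lying on the table. Origin: centre of its underside.

How it is judged:
On the way, in this order (a step that is already met when the one before it is completed fails the run):
1. the rake lies on its teeth on the table, out of the block and let go (height (world z) of rake between 0.03 and 0.05 m and angle between rake's own z axis and vertical below 0.35 rad and contact force between the fingers and rake below 0.1 N and contact force between rake and tool_block below 0.05 N and linear speed of rake below 0.03 m/s), for 0.2 s.
2. the rake has been taken up again (height (world z) of rake above 0.075 m and contact force between the fingers and rake above 1 N), for 0.1 s.
At the end, for the whole second after the job is handed in: All four strips lie flat on the case floor, parallel to the front wall within 0.09 rad, every centre line within 50 mm of it, near ends within 7 mm of the right wall; the rake lies on its teeth on the table (bar 30 to 50 mm up), let go and at rest (all of step 1 and angle between the y axis of each of strip_a, strip_b, strip_c, strip_d and the y axis of case, either way round below 0.09 rad and x of strip_a in the frame of corner between 0 and 0.05 m and y of strip_a in the frame of corner between 0.06 and 0.0745 m and z of strip_a in the frame of corner between -0.004 and 0.006 m and linear speed of each of strip_a, strip_b, strip_c, strip_d below 0.02 m/s and x of strip_b in the frame of corner between 0 and 0.05 m and y of strip_b in the frame of corner between 0.06 and 0.0745 m and z of strip_b in the frame of corner between -0.004 and 0.006 m and x of strip_c in the frame of corner between 0 and 0.05 m and y of strip_c in the frame of corner between 0.06 and 0.0745 m and z of strip_c in the frame of corner between -0.004 and 0.006 m and x of strip_d in the frame of corner between 0 and 0.05 m and y of strip_d in the frame of corner between 0.06 and 0.0745 m and z of strip_d in the frame of corner between -0.004 and 0.006 m); the robot touches nothing.
It fails at once if the gripper or arm touches a strip (contact force between any of the fingers, the arm and strip_a above 0.3 N or contact force between any of the fingers, the arm and strip_b above 0.3 N or contact force between any of the fingers, the arm and strip_c above 0.3 N or contact force between any of the fingers, the arm and strip_d above 0.3 N).
It fails at once if a bystander is moved by more than 15 mm (distance of any of pot_a, pot_b, glue, tape, tweezers from where it was at the start of the episode above 0.015 m).
It also fails if it takes over 72 s, if anything falls off the work surface, if the arm or the gripper's body presses on something with over 40 N, if the wrist force passes 120 N, or if a joint passes its speed limit or range.

ROBOT

A 6-joint arm with a two-finger parallel gripper is mounted at the origin on the work surface; the furniture and walls round the work are solid. World frame = base frame: x ahead of the robot, y to its left, z up, the work surface at z = 0. Lengths are in m, angles in rad, forces in N, time in s.
With the tool pointing down it reaches from about 0.425 to 0.95 m from the base axis. Payload 3.5 kg.
Tool frame: the origin (TCP) lies at the very end of the fingers, on their centre line; the grasp point (between the pads) lies 19 mm behind it; z points along the fingers, y is the line along which they close (so a half turn about z gives the same grasp; the last joint's range is limited). The gripper opens to 85 mm and grips with 20 to 120 N. Pads are 22 mm wide; open, the fingers measure 114 mm over their backs; the gripper's body (76 mm by 85 mm) begins 54 mm behind the grasp point. The pads swing forward as they close: fully open they stand 13 mm farther back than shut.
Start: joints at [1.163, 0.286, 1.577, -0, 1.279, -0.15], TCP at [0.172, 0.653, 0.231] pointing down, gripper open.
Joint ranges: [-2.77, 2.77], [-0.9, 2.22], [0.21, 2.48], [-1.53, 4.67], [0.24, 2.81], [-2.84, 2.84]. Speed limits (rad/s): [2.79, 2.79, 3.14, 3.14, 3.14, 3.14].

INTERFACE

Orientations are given as a unit quaternion [x, y, z, w].
In Python, from plant import ctrl gives the robot as it stands.
- The arm moves only by the shell command python3 inch.py 'ROWS' [FORCE]. ROWS is a JSON list of rows, 1 to 10 of them, each of 7 numbers: dx, dy, dz in m, then a rotation vector rx, ry, rz in rad, then the opening from 0.0 (shut) to 1.0 (fully open); each row is the pose to reach, as a shift and turn from the pose commanded when the command began, along the tool's axes at that moment; what a row does not reach only later rows make up. A row lasts 1/8 s, in which the tool goes at most 0.0625 m and 0.188 rad, less where a joint would pass 70% of its speed; a pose out of reach is approached as far as the arm can. The fingers move at their own pace and stop on an object; FORCE is the grip in N (left out, the last holds). Time passes only in rows, so rows that do not move let the fingers close. It prints the time, the measured TCP pose, the force, the opening and the grip force at its end.
- ctrl.get_state(): the state, without advancing time (a new reading comes with each control period).
- ctrl.read_camera(name): name is "scene" or "top" or "wrist"; returns a dict with "pixels" (420x560x3 uint8, red, green, blue), "camera_matrix" (3x3 intrinsics, pixels), "xyz" and "orientation" of the camera in the world. Camera axes: x right, y down, z forward; pixel columns grow to the right and rows downward; lengths in m; the calibration is good to about 2 mm. A picture is of the moment at which its call begins. There is no depth.
- ctrl.sign_off(): hands the job in; it is judged then, once.
The state is a dict: "time": time; "qpos": joint angles; "dq": joint speeds; "joint_efforts": joint torques, N m; "eef_pos": TCP position; "tcp_rot": TCP orientation; "contact_force": force on the tool from outside, world axes, zero at the start; "wrist_torque": the same for the moment, N m; "opening": opening from 0.0 (shut) to 1.0 (fully open); "finger_force": force on a finger pad.
Only numpy, scipy, OpenCV 4.12 (cv2) and the standard library are available. Lean on these libraries where they do the work, as an engineer would, in place of code of your own. Each camera call takes 0.05 s, during which the arm holds its last target. There are 200 camera calls.

## Working session

There is one attempt and no reset: what is moved stays moved. The work goes in short steps, Python scripts to look and compute and a shell command to move; the robot and the scene stay as the last step left them, time stands still between calls to the robot, and variables do not carry over. Pictures are saved under pics/ and viewed, at most 10 in all, crops included, and the job is handed in when it is done.

```bash
ls; mkdir -p pics; python3 - <<'E'
from plant import ctrl
import cv2,json
for n in ("scene","top"):
    r=ctrl.read_camera(n); cv2.imwrite(f"pics/{n}0.png",cv2.resize(r["pixels"][:,:,::-1],(800,600),interpolation=cv2.INTER_CUBIC))
    print(n,r["camera_matrix"],r["xyz"],r["orientation"])
print(ctrl.get_state())
E
```

```text
inch.py
pics
plant.py
scene [[473.88328088   0.         277.04022934]
 [  0.         473.88328088 212.19943252]
 [  0.           0.           1.        ]] [-0.1066223  -0.89101123  0.98952726] [ 0.85536663 -0.27411906  0.13079384 -0.41964227]
top [[386.97604484   0.         287.43641433]
 [  0.         386.97604484 212.85730484]
 [  0.           0.           1.        ]] [ 0.39699528 -0.01667958  1.08793469] [-0.70156329  0.71027011 -0.04114798  0.0404    ]
{'time': 0.1, 'qpos': array([ 1.16300060e+00,  2.87110911e-01,  1.57804678e+00,  1.85026677e-05,
        1.27864412e+00, -1.50017518e-01]), 'dq': array([ 0.00044419, -0.00145967, -0.00340468, -0.00162726,  0.00248194,
        0.00156131]), 'joint_efforts': array([ 9.06427958e-04, -4.07296157e+01, -2.93699384e+01, -1.77997763e-04,
        3.47271634e-03, -1.41258685e-07]), 'eef_pos': array([0.17181326, 0.65213599, 0.2300542 ]), 'tcp_rot': array([ 1.28535116e-01,  9.91704343e-01, -1.05945561e-03, -3.12609633e-04]), 'contact_force': array([ 0.36818773, -0.17809189,  0.10605069]), 'wrist_torque': array([-0.03372458,  0.01555063,  0.00891283]), 'finger_force': 0.0, 'opening': 1.0013549843656604}
```
View pics/top0.png

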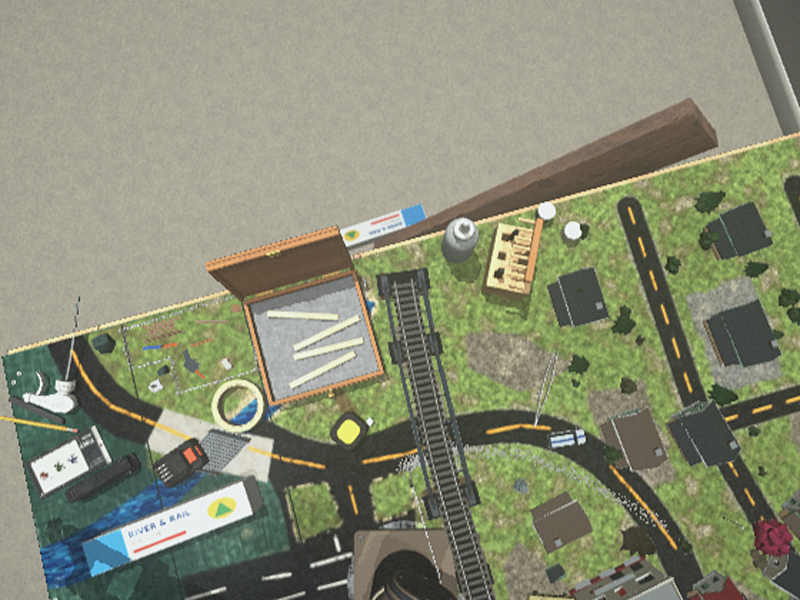

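View pics/scene0.png

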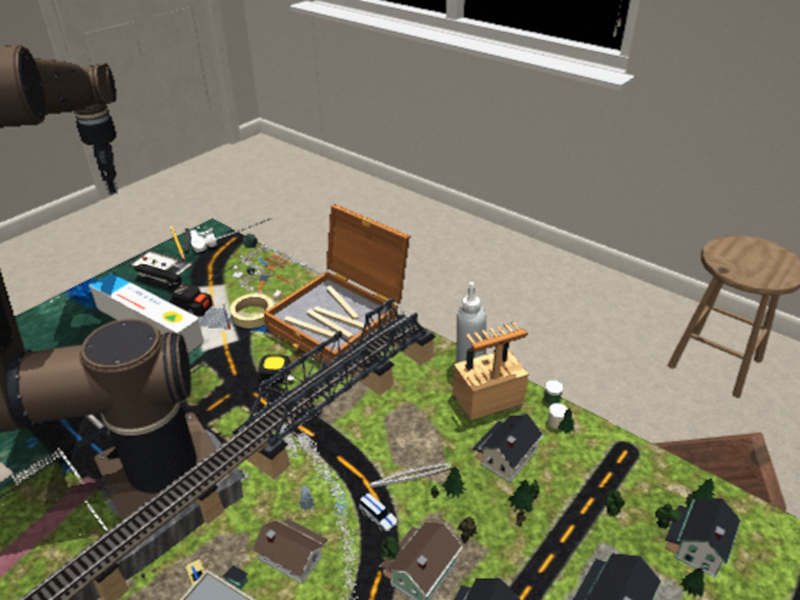

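Both views show the case with four strips (top ≈ 315,340 in the enlarged image), the tool block at ≈ (510,258) with the rake's head bar at ≈ (536,250), and the bridge between. I'll enlarge the block region in both views.

```bash
cat > h.py <<'E'
import numpy as np, cv2
from scipy.spatial.transform import Rotation as R
from plant import ctrl
def cam(n):
    return ctrl.read_camera(n)
def ray(c,p):
    K=c["camera_matrix"]; d=np.linalg.inv(K)@[p[0],p[1],1.]
    return np.array(c["xyz"]),R.from_quat(c["orientation"]).apply(d)
def onz(c,p,z):
    o,d=ray(c,p); return o+d*(z-o[2])/d[2]
def tri(c1,p1,c2,p2):
    o1,d1=ray(c1,p1);o2,d2=ray(c2,p2)
    s=np.linalg.lstsq(np.stack([d1,-d2],1),o2-o1,rcond=None)[0]
    a,b=o1+d1*s[0],o2+d2*s[1]; return (a+b)/2,np.linalg.norm(a-b)
def proj(c,P):
    p=R.from_quat(c["orientation"]).inv().apply(np.atleast_2d(P)-c["xyz"]); q=p@c["camera_matrix"].T; return q[:,:2]/q[:,2:]
def crop(c,x,y,w,h,s):
    return cv2.resize(c["pixels"][y:y+h,x:x+w,::-1],None,fx=s,fy=s,interpolation=cv2.INTER_CUBIC)
E
python3 - <<'E'
from h import *
import pickle
t=cam("top");s=cam("scene"); pickle.dump((t,s),open("ts.pkl","wb"))
a=crop(t,320,135,100,75,4); b=crop(s,305,190,100,110,4)
b=cv2.copyMakeBorder(b,0,0,0,0,0)
H=max(a.shape[0],b.shape[0]); a=cv2.copyMakeBorder(a,0,H-a.shape[0],0,0,cv2.BORDER_CONSTANT)
cv2.imwrite("pics/blk.png",np.hstack([a,b]))
for p in [(360,180),(222,236),(375,175)]: print(onz(t,p,0.05))
print(proj(t,[[.28,-.11,0],[.48,-.11,0],[.48,-.23,0],[.28,-.23,0]])/.7)
E
```

```text
[ 0.60505108 -0.21751556  0.05      ]
[0.45698366 0.15769346 0.05      ]
[ 0.6184277  -0.25895614  0.05      ]
[[459.50566496 428.55321774]
 [457.22086942 325.2105538 ]
 [518.03314422 324.46245052]
 [521.62902755 427.76846597]]
```

View pics/blk.png

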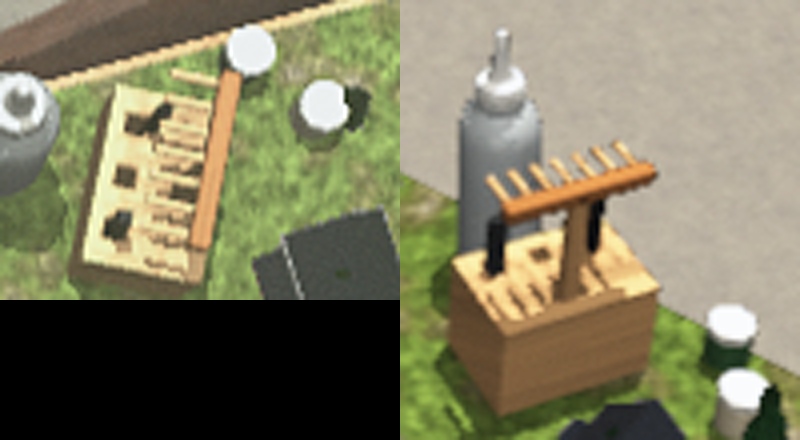

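```bash
python3 - <<'E'
from h import *
import pickle
t,s=pickle.load(open("ts.pkl","rb"))
T=lambda x,y:(320+x/4,135+y/4); S=lambda x,y:(305+(x-400)/4,190+y/4)
e1,g1=tri(t,T(232,75),s,S(653,166)); e2,g2=tri(t,T(202,246),s,S(507,210))
print(e1,g1,e2,g2,np.linalg.norm(e1-e2),np.degrees(np.arctan2(*(e1-e2)[[1,0]])))
a,b=onz(t,T(232,75),.175),onz(t,T(202,246),.175); print(a,b,np.linalg.norm(a-b),(a+b)/2,np.degrees(np.arctan2(*(a-b)[[1,0]])))
# block top corners z=.08
for p in [(117,83),(84,262),(205,283)]: print(onz(t,T(*p),.08))
# glue, pots
for p,z in [((23,100),.2),((250,50),.036),((325,105),.036)]: print(onz(t,T(*p),z))
from scipy.spatial.transform import Rotation as R
st=ctrl.get_state(); print(R.from_quat(st["tcp_rot"]).as_matrix())
w=cam("wrist"); print(w["camera_matrix"][0,0],R.from_quat(st["tcp_rot"]).inv().apply(w["xyz"]-st["eef_pos"]),(R.from_quat(st["tcp_rot"]).inv()*R.from_quat(w["orientation"])).as_matrix())
E
```

```text
[ 0.64574812 -0.24041918  0.17179776] 0.0020532855546969105 [ 0.53976772 -0.21750098  0.17163383] 0.0009651504679010549 0.1084302346992535 -12.202287277983576
[ 0.64396916 -0.2390417   0.175     ] [ 0.5396602  -0.21703083  0.175     ] 0.10660598948038767 [ 0.59181468 -0.22803626  0.175     ] -11.915526166788492
[ 0.66514358 -0.18526408  0.08      ]
[ 0.54481447 -0.15984208  0.08      ]
[ 0.52989996 -0.23893875  0.08      ]
[ 0.62368156 -0.10972206  0.2       ]
[ 0.69929099 -0.28616192  0.036     ]
[ 0.65942244 -0.33668888  0.036     ]
[[-9.66957484e-01  2.54937042e-01 -5.73773608e-04]
 [ 2.54937611e-01  9.66956488e-01 -1.40166756e-03]
 [ 1.97477133e-04 -1.50162941e-03 -9.99998853e-01]]
307.48460983220957 [ 7.30247526e-02  1.89148835e-05 -1.42658782e-01] [[ 2.05143539e-04 -9.58355781e-01 -2.85576880e-01]
 [ 9.99999605e-01 -5.02691041e-05  8.87043603e-04]
 [-8.64459059e-04 -2.85576949e-01  9.58355393e-01]]
```

The crops show the rake's bar running from top‑crop (232,75) to (202,246) with its teeth pointing left, which is world +y. The rake stands at about (0.592, −0.228), and its bar is yawed −12°. Next I move the wrist over the case to get a better look and data for the kinematics.

```bash
python3 inch.py '[[-0.03,-0.04,-0.05,0,0,0,1],[-0.07,-0.08,-0.08,0,0,0,1],[-0.11,-0.12,-0.12,0,0,0,1],[-0.15,-0.16,-0.15,0,0,0,1],[-0.19,-0.20,-0.15,0,0,0,1],[-0.23,-0.245,-0.15,0,0,0,1],[-0.27,-0.29,-0.15,0,0,0,1],[-0.31,-0.335,-0.15,0,0,0,1],[-0.34,-0.38,-0.15,0,0,0,1],[-0.367,-0.41,-0.15,0,0,0,1]]'
python3 inch.py '[[0,0,0,0,0,0,1],[0,0,0,0,0,0,1]]'
python3 - <<'E'
from h import *
import pickle
st=ctrl.get_state(); print(st["qpos"],st["eef_pos"],R.from_quat(st["tcp_rot"]).as_matrix())
w=cam("wrist"); pickle.dump((w,st),open("w1.pkl","wb"))
cv2.imwrite("pics/w1.png",cv2.resize(w["pixels"][:,:,::-1],(800,600),interpolation=cv2.INTER_CUBIC))
E
```

```text
time: 1.5
eef_pos: [0.4227, 0.1605, 0.3815]
tcp_rot: [0.129, 0.992, 0.0, 0.0]
contact_force: [-0.2, 0.0, 0.2]
opening: 0.997
finger_force: 0.0
time: 1.75
eef_pos: [0.4222, 0.1629, 0.3813]
tcp_rot: [0.129, 0.992, 0.0, -0.0]
contact_force: [0.3, 0.5, 0.2]
opening: 1.001
finger_force: 0.0
[ 1.43172071e-01 -2.99586091e-01  1.89203329e+00  4.83210022e-04
  1.54938366e+00 -1.16957064e+00] [0.42219288 0.16292738 0.38127892] [[-9.66885808e-01  2.55209210e-01 -3.04699422e-04]
 [ 2.55209066e-01  9.66885792e-01  4.44168231e-04]
 [ 4.07965365e-04  3.51697904e-04 -9.99999855e-01]]
```

View pics/w1.png

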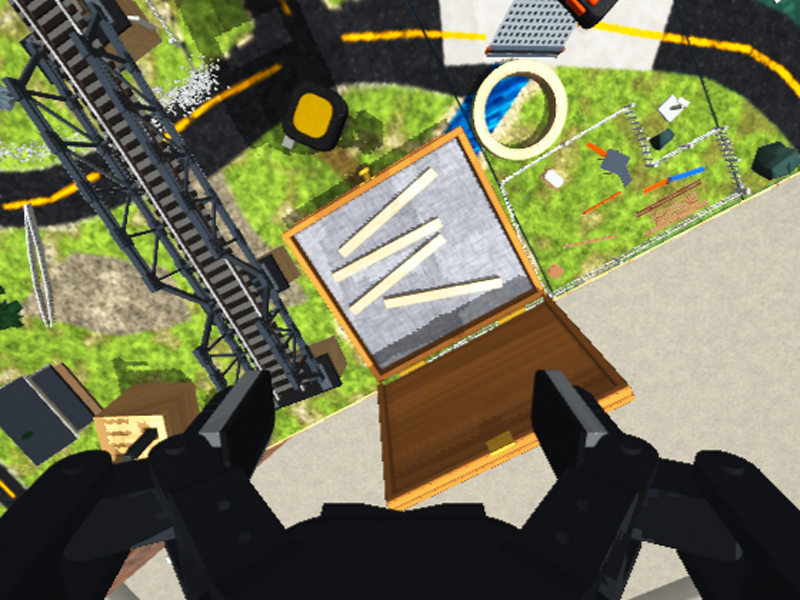

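The wrist view shows the open case with rim corners at ≈ (462,130), (285,235), (380,380) and (543,290), and the four strips clearly separate. The bridge is at the left. Next I work out the poses and fit the kinematics.

```bash
cat > kin.py <<'E'
import numpy as np
from scipy.spatial.transform import Rotation as R
from scipy.optimize import least_squares
def fk(q,L):
    h,a,b,c,e=L
    Rz=lambda t:R.from_euler('z',t);Ry=lambda t:R.from_euler('y',t)
    A=Rz(q[0])*Ry(q[1]);B=A*Ry(q[2]);C=B*Rz(q[3])*Ry(q[4])*Rz(q[5]+np.pi/2)
    return np.array([0,0,h])+A.apply([0,0,a])+B.apply([e,0,b])+C.apply([0,0,c]),C
Q=np.array([[1.1630006,.28711091,1.57804678,0,1.27864412,-.15001752],[.143172071,-.299586091,1.89203329,.0004832,1.54938366,-1.16957064]])
P=np.array([[.17181326,.65213599,.2300542],[.42219288,.16292738,.38127892]])
E
python3 - <<'E'
from h import *
from kin import *
import pickle
w,st=pickle.load(open("w1.pkl","rb")); t,s=pickle.load(open("ts.pkl","rb"))
W=lambda x,y:(x*.7,y*.7)
FL,FR,BR,BL=[onz(w,W(*p),.052) for p in [(462,129),(285,235),(380,381),(543,291)]]
print(FL,FR,BR,BL); cen=(FL+FR+BR+BL)/4
yaws=[np.arctan2(*(v)[[1,0]]) for v in (BR-FR,BL-FL)]; yy=[np.arctan2(-v[0],v[1]) for v in (FL-FR,BL-BR)]
print(cen,yaws,yy,[np.linalg.norm(v) for v in (BR-FR,BL-FL,FL-FR,BL-BR)])
# bridge in top: near case
for p in [(380,270),(428,270),(400,380),(450,380)]: print("br",onz(t,W(*p),.15))
print("tw",onz(t,W(536,425),0),onz(t,W(556,350),0), "yellow",onz(t,W(348,430),.04),"house corner",onz(t,W(548,290),.05),onz(t,W(560,325),.03))
res=least_squares(lambda L:np.concatenate([fk(q,L)[0]-p for q,p in zip(Q,P)]+[[1e-4*(L[4])]]),[.3,.4,.4,.25,0]); print(res.x,res.fun)
yaw=np.mean(yaws+yy)
for n,(p,q) in dict(a=((433,173),(342,250)),b=((438,222),(335,275)),c=((443,238),(352,310)),d=((500,283),(387,303))).items():
    A,B=onz(w,W(*p),.042),onz(w,W(*q),.042); Rm=R.from_euler('z',-yaw)
    print(n,(Rm.apply(A-cen)*1000).round(),(Rm.apply(B-cen)*1000).round(),np.linalg.norm(A-B))
E
```

```text
[0.33397112 0.24878018 0.052     ] [0.38994398 0.0411605  0.052     ] [0.58383752 0.09318999 0.052     ] [0.5230245 0.2994213 0.052    ]
[0.45769428 0.17063799 0.052     ] [np.float64(0.2621644745222578), np.float64(0.2617225175034066)] [np.float64(0.2633326232304746), np.float64(0.2867508652091556)] [np.float64(0.20075301588021127), np.float64(0.1957184216304483), np.float64(0.21503230278683955), np.float64(0.21501063962852887)]
br [0.56536446 0.03359965 0.15      ]
br [ 0.5643495  -0.04896686  0.15      ]
br [0.37743907 0.00109913 0.15      ]
br [ 0.37639999 -0.08295724  0.15      ]
tw [ 0.28490321 -0.25795502  0.        ] [ 0.42886285 -0.30276204  0.        ] yellow [0.28423185 0.10078566 0.04      ] house corner [ 0.540955   -0.27928243  0.05      ] [ 0.47568545 -0.30458505  0.03      ]
[246.14493092  34.86374853  12.31465654 208.05708574  70.76669785] [ 9.25899433e-02 -4.01100103e-02 -7.54760579e-04 -3.21755458e-05
 -5.20214537e-04  7.54760571e-04  7.07666979e-03]
a [-75.  63. -10.] [-54. -65. -10.] 0.12914962955071832
b [-28.  42. -10.] [-34. -87. -10.] 0.12941957336330437
c [ -9.  39. -10.] [ 11. -92. -10.] 0.132684323157271
d [ 68.  70. -10.] [ 24. -53. -10.] 0.13075761779214207
```

```bash
cat > kin.py <<'E'
import numpy as np
from scipy.spatial.transform import Rotation as R
from scipy.optimize import least_squares
Rz=lambda t:R.from_euler('z',t);Ry=lambda t:R.from_euler('y',t)
def fk(q,L):
    h,a,b,c,o=L
    A=Rz(q[0])*Ry(q[1]);B=A*Ry(q[2]);C=B*Rz(q[3])*Ry(q[4])*Rz(q[5]+np.pi/2)
    return np.array([0,0,h])+Rz(q[0]).apply([0,o,0])+A.apply([0,0,a])+B.apply([0,0,b])+C.apply([0,0,c]),C
lo=np.array([-2.77,-.9,.21,-1.53,.24,-2.84]);hi=np.array([2.77,2.22,2.48,4.67,2.81,2.84])
def ik(p,C,L,q0):
    f=lambda q:np.concatenate([(fk(q,L)[0]-p)*10,(fk(q,L)[1]*C.inv()).as_rotvec()])
    r=least_squares(f,np.clip(q0,lo+1e-3,hi-1e-3),bounds=(lo,hi)); return r.x,np.abs(r.fun).max()
def tool(z,y):
    z=np.array(z,float);z/=np.linalg.norm(z);y=np.array(y,float);y-=z*(y@z);y/=np.linalg.norm(y)
    return R.from_matrix(np.stack([np.cross(y,z),y,z],1))
Q=np.array([[1.1630006,.28711091,1.57804678,0,1.27864412,-.15001752],[.143172071,-.299586091,1.89203329,.0004832,1.54938366,-1.16957064]])
P=np.array([[.17181326,.65213599,.2300542],[.42219288,.16292738,.38127892]])
def fit(Q,P,cfix=None):
    g=lambda L:np.concatenate([fk(q,L)[0]-p for q,p in zip(Q,P)]+([[(L[3]-cfix)]] if cfix else []))
    r=least_squares(g,[.4,.4,.4,.25,.1]); return r.x,np.abs(r.fun).max()
E
python3 - <<'E'
from kin import *
u=np.array([.978,-.208,0]);n=np.array([.208,.978,0])
for c in (.2,.3):
    L,e=fit(Q,P,c); print(c,L,e)
    for phi in (.2,.5,.8):
        d=n*np.cos(phi)-np.array([0,0,np.sin(phi)])
        for s in (1,-1):
            C=tool(d,s*u); best=None
            for q4 in (-1.2,.5,1.5,3,4.3):
                for q6 in (-1.5,1.5):
                    for up in (0,):
                        q,er=ik(np.array([.592,-.228,.125])+.014*d,C,L,[-.6,.5,1.5,q4,1.8,q6])
                        if best is None or er<best[1]: best=(q,er)
            C0=R.from_quat([.129,.992,0,0]); print(phi,s,best[0].round(2),round(best[1],4),(C0.inv()*C).as_rotvec().round(2))
E
```

```text
0.2 [0.17987147 0.43301655 0.5690949  0.2        0.10091411] 9.634790581580788e-06
0.2 1 [-0.78  0.61  1.67  1.03  1.84 -0.85] 0.0 [-1.03  1.08  1.26]
0.2 -1 [-0.78  0.61  1.67  1.03  1.84  2.29] 0.0 [-1.09 -1.04 -1.34]
0.5 1 [-0.76  0.52  1.69  0.85  1.65 -0.81] 0.0 [-0.81  0.85  1.36]
0.5 -1 [-0.76  0.52  1.69  0.85  1.65  2.33] 0.0 [-0.86 -0.82 -1.45]
0.8 1 [-0.71  0.44  1.71  0.66  1.46 -0.74] 0.0 [-0.58  0.61  1.44]
0.8 -1 [-0.71  0.44  1.71  0.66  1.46  2.4 ] 0.0 [-0.62 -0.59 -1.53]
0.3 [0.27955553 0.4333668  0.56921987 0.29999999 0.10088996] 1.76057736607782e-05
0.2 1 [-0.89  0.82  1.52  0.93  1.88 -0.94] 0.0 [-1.03  1.08  1.26]
0.2 -1 [-0.89  0.82  1.52  0.93  1.88  2.2 ] 0.0 [-1.09 -1.04 -1.34]
0.5 1 [-0.86  0.67  1.58  0.78  1.68 -0.9 ] 0.0 [-0.81  0.85  1.36]
0.5 -1 [-0.86  0.67  1.58  0.78  1.68  2.24] 0.0 [-0.86 -0.82 -1.45]
0.8 1 [-0.8   0.53  1.65  0.62  1.48 -0.82] 0.0 [-0.58  0.61  1.44]
0.8 -1 [-0.8   0.53  1.65  0.62  1.48  2.33] 0.0 [-0.62 -0.59 -1.53]
```

```bash
cat > go.py <<'E'
from kin import *
from plant import ctrl
def rel(p,C):
    s=ctrl.get_state();C0=R.from_quat(s["tcp_rot"])
    d=C0.inv().apply(np.array(p)-s["eef_pos"]);r=(C0.inv()*C).as_rotvec()
    print("shift",d.round(4),round(np.linalg.norm(d)/.0625,1),"rot",r.round(3),round(np.linalg.norm(r)/.188,1))
def rakeC(yaw,pitch,s,lean=0):
    "tool for rake nose yaw, nose-up pitch; tool tilted 'lean' towards head; s=+1: tool x along nose"
    B=Rz(yaw)*Ry(-pitch)   # rake axes
    z=B.apply([-np.sin(lean),0,-np.cos(lean)]); y=B.apply([0,-s,0])
    return tool(z,y)
E
python3 - <<'E'
from go import *
u=np.array([.978,-.208,0]);n=np.array([.208,.978,0]);phi=.4
d=n*np.cos(phi)-np.array([0,0,np.sin(phi)])
rel([.56,-.36,.36],tool(d,u))
E
```

```text
shift [-0.2664 -0.4711  0.0212] 8.7 rot [-0.883  0.925  1.332] 9.8
```

```bash
python3 inch.py '[[-0.027,-0.047,0,-0.088,0.092,0.133,1],[-0.053,-0.094,0,-0.177,0.185,0.266,1],[-0.08,-0.141,0,-0.265,0.277,0.4,1],[-0.107,-0.188,0,-0.353,0.37,0.533,1],[-0.133,-0.235,0,-0.441,0.462,0.666,1],[-0.16,-0.282,0,-0.53,0.555,0.8,1],[-0.187,-0.33,0.01,-0.618,0.647,0.933,1],[-0.213,-0.377,0.015,-0.706,0.74,1.066,1],[-0.24,-0.424,0.02,-0.795,0.832,1.2,1],[-0.266,-0.471,0.021,-0.883,0.925,1.332,1]]'; python3 inch.py '[[0,0,0,0,0,0,1],[0,0,0,0,0,0,1]]'
python3 - <<'E'
from go import *
s=ctrl.get_state(); q,p=s["qpos"],s["eef_pos"]; print(q)
L,e=fit(np.vstack([Q,q]),np.vstack([P,p])); print(L,e, (fk(q,L)[1].inv()*R.from_quat(s["tcp_rot"])).magnitude())
u=np.array([.978,-.208,0]);n=np.array([.208,.978,0]);phi=.4
d=n*np.cos(phi)-np.array([0,0,np.sin(phi)])
rel(np.array([.592,-.228,.125])-.09*d,tool(d,u))
E
```

```text
time: 3.05
eef_pos: [0.561, -0.3608, 0.3593]
tcp_rot: [0.648, 0.522, 0.43, -0.349]
contact_force: [0.5, 0.9, -0.4]
opening: 1.001
finger_force: 0.0
time: 3.3
eef_pos: [0.5603, -0.3594, 0.36]
tcp_rot: [0.647, 0.525, 0.429, -0.348]
contact_force: [0.1, 0.3, 1.2]
opening: 0.999
finger_force: 0.0
[-0.98045899  0.52610212  1.30318164  0.8843367   2.11953221 -0.62376721]
[0.2257887  0.43519907 0.56950575 0.24792256 0.1012047 ] 0.0009500151884000996 0.0
shift [-0.1639  0.0036  0.126 ] 3.3 rot [-0.001 -0.     0.001] 0.0
```

```bash
cat >> kin.py <<'E'
L=np.array([0.2257887,0.43519907,0.56950575,0.24792256,0.1012047])
E
python3 inch.py '[[-0.05,0.001,0.038,0,0,0,1],[-0.1,0.002,0.076,0,0,0,1],[-0.13,0.003,0.1,0,0,0,1],[-0.164,0.0035,0.126,0,0,0,1],[-0.164,0.0035,0.126,0,0,0,1],[-0.164,0.0035,0.126,0,0,0,1]]'
python3 - <<'E'
from h import *
import pickle
st=ctrl.get_state(); print(st["eef_pos"])
w=cam("wrist"); pickle.dump((w,st),open("w2.pkl","wb"))
cv2.imwrite("pics/w2.png",cv2.resize(w["pixels"][:,:,::-1],(800,600),interpolation=cv2.INTER_CUBIC))
# expected: handle axis bottom/top & bar ends
u=np.array([.978,-.208,0])
G=np.array([.592,-.228,0])
print((proj(w,[G+[0,0,.08],G+[0,0,.161],G+[0,0,.168]+.056*u,G+[0,0,.168]-.056*u])/.7).round())
E
```

```text
time: 4.05
eef_pos: [0.5751, -0.3101, 0.1632]
tcp_rot: [0.647, 0.526, 0.43, -0.346]
contact_force: [-0.6, -0.9, 0.0]
opening: 1.002
finger_force: 0.0
[ 0.57505729 -0.31010067  0.16315455]
[[402. 359.]
 [402. 251.]
 [515. 239.]
 [290. 238.]]
```

View pics/w2.png

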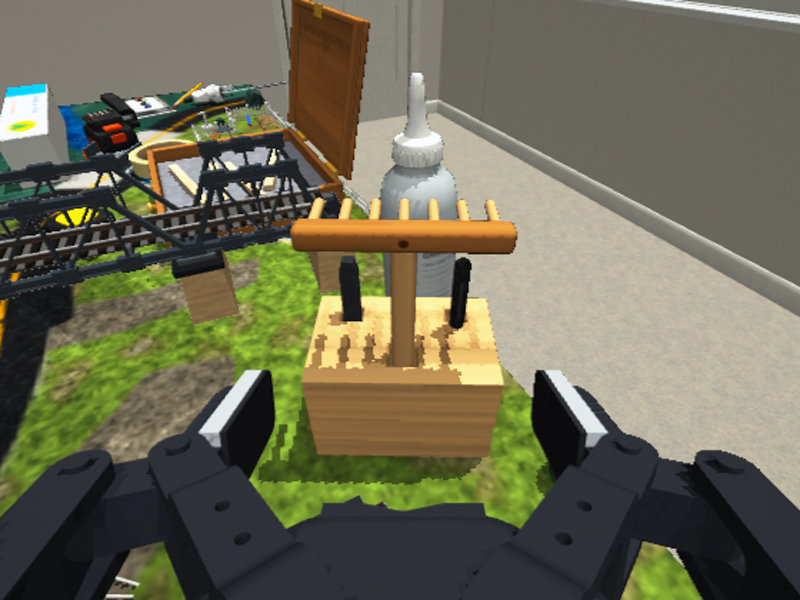

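The wrist view shows the rake where predicted: bar centre at (405,237), handle at x ≈ 404, against 402 expected. I advance and grip.

```bash
python3 inch.py '[[0,0.001,0.04,0,0,0,1],[0,0.001,0.08,0,0,0,1],[0,0.001,0.104,0,0,0,1],[0,0.001,0.104,0,0,0,0],[0,0.001,0.104,0,0,0,0],[0,0.001,0.104,0,0,0,0],[0,0.001,0.104,0,0,0,0],[0,0.001,0.104,0,0,0,0],[0,0.001,0.104,0,0,0,0]]' 60
python3 - <<'E'
from go import *
s=ctrl.get_state();C0=R.from_quat(s["tcp_rot"]); print(C0.inv().apply([0,0,1]),s["contact_force"])
E
```

```text
time: 5.22
eef_pos: [0.5951, -0.2174, 0.1202]
tcp_rot: [0.648, 0.524, 0.43, -0.347]
contact_force: [-1.2, -1.5, 1.8]
opening: 0.147
finger_force: 61.5
[ 0.92089218  0.00119235 -0.38981556] [-1.1826448  -1.46900224  1.83655189]
```

```bash
python3 inch.py '[[0.03,0,-0.013,0,0,0,0],[0.075,0,-0.032,0,0,0,0],[0.12,0,-0.051,0,0,0,0],[0.165,0,-0.07,0,0,0,0],[0.203,0,-0.086,0,0,0,0],[0.203,0,-0.086,0,0,0,0]]'
python3 - <<'E'
from go import *
O=np.array([.485,-.17,.04]);B=Rz(0)*Ry(-.19)
C=rakeC(0,.19,1,.4); p=O+B.apply(np.array([-.043-.014*np.sin(.4),0,-.014*np.cos(.4)])); print(p)
rel(p+[0,0,.18],C)
s=ctrl.get_state();print(s["qpos"].round(2))
print(ik(p+[0,0,.18],C,L,s["qpos"]),ik(p,C,L,[-.3,0,2,0,1.5,1.2]))
print(C.inv().apply([0,0,-1]))
E
```

```text
time: 5.98
eef_pos: [0.5956, -0.2175, 0.3442]
tcp_rot: [0.648, 0.527, 0.43, -0.344]
contact_force: [0.8, -0.0, -1.5]
opening: 0.142
finger_force: 61.3
[ 0.43985538 -0.17        0.01818663]
shift [-0.1275 -0.1633  0.0698] 3.5 rot [-0.664 -1.149  1.298] 9.9
[-0.82  0.38  1.53  0.94  1.94 -0.6 ]
(array([-0.52881085, -0.03472049,  2.00225327, -0.10782239,  1.35726182,
        1.07454278]), np.float64(1.9770407533314938e-11)) (array([-0.52881085,  0.22004172,  2.10468463, -0.12511515,  1.00242456,
        1.11920364]), np.float64(1.3214482286194595e-10))
[0.2084599  0.         0.97803091]
```

```bash
python3 inch.py '[[-0.013,-0.016,0,-0.066,-0.115,0.13,0],[-0.026,-0.033,0,-0.133,-0.23,0.26,0],[-0.038,-0.049,0.01,-0.2,-0.345,0.39,0],[-0.051,-0.065,0.02,-0.266,-0.46,0.52,0],[-0.064,-0.082,0.03,-0.332,-0.575,0.65,0],[-0.077,-0.098,0.04,-0.4,-0.69,0.78,0],[-0.089,-0.114,0.05,-0.465,-0.805,0.91,0],[-0.102,-0.13,0.056,-0.532,-0.92,1.04,0],[-0.115,-0.147,0.063,-0.6,-1.035,1.17,0],[-0.1275,-0.163,0.07,-0.664,-1.149,1.298,0]]'
python3 inch.py '[[0,0,0,0,0,0,0],[0,0,0,0,0,0,0]]'
python3 - <<'E'
from go import *
O=np.array([.485,-.17,.04]);B=Rz(0)*Ry(-.19)
C=rakeC(0,.19,1,.4); p=O+B.apply(np.array([-.043-.014*np.sin(.4),0,-.014*np.cos(.4)]))
rel(p,C)
from h import *
t=cam("top");w=cam("wrist"); a=crop(t,280,120,120,180,3);b=cv2.resize(w["pixels"][:,:,::-1],(440,330)); b=cv2.copyMakeBorder(b,0,540-330,0,0,cv2.BORDER_CONSTANT)
cv2.imwrite("pics/lay.png",np.hstack([a,b]))
E
```

```text
time: 7.22
eef_pos: [0.4371, -0.1678, 0.1933]
tcp_rot: [0.994, -0.001, -0.111, -0.002]
contact_force: [0.4, -0.1, 0.2]
opening: 0.145
finger_force: 61.3
time: 7.48
eef_pos: [0.4387, -0.1686, 0.1948]
tcp_rot: [0.994, 0.002, -0.108, -0.004]
contact_force: [-0.8, -0.9, -0.7]
opening: 0.143
finger_force: 61.2
shift [0.039  0.0029 0.1723] 2.8 rot [-0.007  0.006  0.004] 0.1
```

View pics/lay.png

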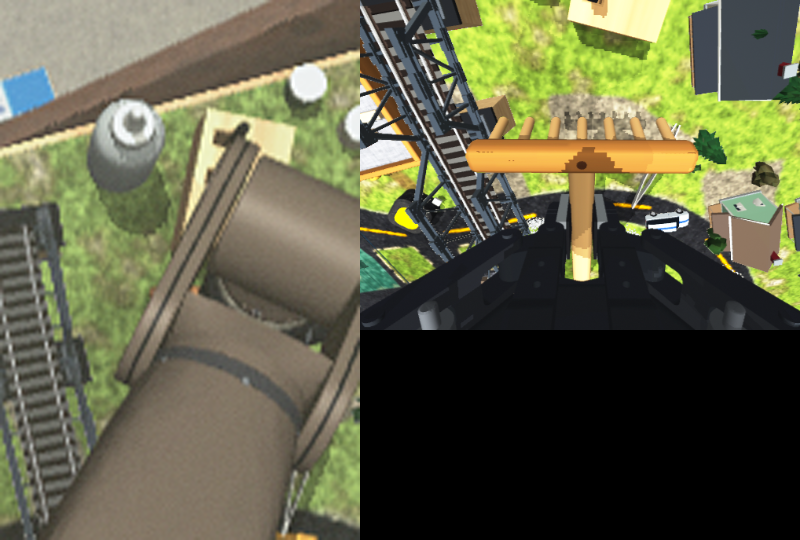

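The rake is held square with its teeth down (the wrist inset shows the bar centred at (582,157)). I lower it, release and back off.

```bash
python3 inch.py '[[0.01,0.001,0.045,0,0,0,0],[0.02,0.002,0.09,0,0,0,0],[0.029,0.003,0.13,0,0,0,0],[0.036,0.003,0.16,0,0,0,0],[0.039,0.003,0.172,0,0,0,0],[0.039,0.003,0.173,0,0,0,0],[0.039,0.003,0.174,0,0,0,0],[0.039,0.003,0.174,0,0,0,0]]'
python3 inch.py '[[0,0,0,0,0,0,0.3],[0,0,0,0,0,0,0.5],[0,0,0,0,0,0,0.7],[0,0,0,0,0,0,0.7],[0,0,-0.04,0,0,0,0.7],[0,0,-0.09,0,0,0,0.7],[0,0,-0.14,0,0,0,0.7],[0,0,-0.18,0,0,0,0.7],[0,0,-0.18,0,0,0,0.7]]'
python3 - <<'E'
from go import *
print(ctrl.get_state()["qpos"])
# regrasp: s=-1, lean .5, at rake x=-.065, TCP 10mm below handle
for lean in (.4,.6):
  for g in (-.06,-.075):
    k=lambda O,yaw,pitch:(O+(Rz(yaw)*Ry(-pitch)).apply([g-.01*np.sin(lean),0,-.01*np.cos(lean)]),rakeC(yaw,pitch,-1,lean))
    cw=lambda x,y,z:np.array([.458,.171,0])+Rz(.265).apply([x,y,z])
    for nm,a in dict(tab=(np.array([.485,-.17,.038]),0,.19),back=(cw(.078,-.01,.073),.265,0),front=(cw(-.048,-.03,.073),.265,0),rgt=(cw(-.042,.035,.073),.265-1.571,0),rgt0=(cw(-.042,.09,.073),.265-1.571,0)).items():
        p,C=k(*a); b=[ik(p,C,L,[i,.2,2,.05,1,j]) for i in (-.5,.2) for j in (-1.5,.3)]; b=min(b,key=lambda t:t[1]); print(lean,g,nm,p.round(3),b[0].round(2),round(b[1],4))
E
```

```text
time: 8.57
eef_pos: [0.4402, -0.1713, 0.0197]
tcp_rot: [0.994, 0.0, -0.108, -0.003]
contact_force: [-2.9, 1.3, 7.9]
opening: 0.144
finger_force: 62.3
time: 9.7
eef_pos: [0.4805, -0.1725, 0.1969]
tcp_rot: [0.995, 0.001, -0.104, -0.001]
contact_force: [-0.5, 0.9, -0.2]
opening: 0.695
finger_force: 0.0
[-0.49573186  0.06983094  1.90002355 -0.09910537  1.35798384  1.10396982]
0.4 -0.06 tab [ 0.424 -0.17   0.017] [-0.54  0.19  2.14 -0.13  0.99 -2.03] 0.0
0.4 -0.06 back [0.474 0.165 0.064] [ 0.15  0.32  1.9  -0.04  1.31 -1.66] 0.0
0.4 -0.06 front [0.358 0.113 0.064] [ 0.08  0.06  2.21 -0.07  1.26 -1.72] 0.0
0.4 -0.06 rgt [0.392 0.255 0.064] [ 0.14  0.    2.27  0.49  0.98 -0.42] 0.0
0.4 -0.06 rgt0 [0.377 0.309 0.064] [ 0.27  0.03  2.25  0.51  0.93 -0.32] 0.0
0.4 -0.075 tab [ 0.409 -0.17   0.014] [-0.56  0.17  2.18 -0.13  0.98 -2.05] 0.0
0.4 -0.075 back [0.46  0.161 0.064] [ 0.15  0.29  1.94 -0.05  1.31 -1.66] 0.0
0.4 -0.075 front [0.343 0.109 0.064] [ 0.07  0.03  2.25 -0.08  1.26 -1.72] 0.0
0.4 -0.075 rgt [0.388 0.27  0.064] [ 0.18  0.01  2.27  0.49  0.96 -0.39] 0.0
0.4 -0.075 rgt0 [0.373 0.323 0.064] [ 0.3   0.03  2.24  0.51  0.92 -0.29] 0.0
0.6 -0.06 tab [ 0.422 -0.17   0.017] [-0.5   0.3   2.04 -0.21  1.17 -1.95] 0.0
0.6 -0.06 back [0.473 0.165 0.065] [ 0.16  0.44  1.8  -0.06  1.5  -1.65] 0.0
0.6 -0.06 front [0.356 0.112 0.065] [ 0.1   0.19  2.12 -0.1   1.43 -1.7 ] 0.0
0.6 -0.06 rgt [0.391 0.257 0.065] [ 0.05  0.04  2.28  0.68  1.07 -0.63] 0.0
0.6 -0.06 rgt0 [0.377 0.31  0.065] [ 0.17  0.05  2.27  0.72  1.01 -0.55] 0.0
0.6 -0.075 tab [ 0.407 -0.17   0.015] [-0.51  0.28  2.07 -0.22  1.16 -1.96] 0.0
0.6 -0.075 back [0.458 0.161 0.065] [ 0.16  0.41  1.84 -0.06  1.49 -1.65] 0.0
0.6 -0.075 front [0.342 0.108 0.065] [ 0.09  0.16  2.16 -0.1   1.42 -1.7 ] 0.0
0.6 -0.075 rgt [0.387 0.272 0.065] [ 0.08  0.05  2.28  0.69  1.06 -0.61] 0.0
0.6 -0.075 rgt0 [0.373 0.325 0.065] [ 0.21  0.06  2.27  0.74  1.   -0.53] 0.0
```

```bash
python3 inch.py '[[0,0,0,0,0,-0.188,1],[0,0,0,0,0,-0.376,1],[0,0,0,0,0,-0.564,1],[0,0,0,0,0,-0.752,1],[0,0,0,0,0,-0.94,1],[0,0,0,0,0,-1.128,1],[0,0,0,0,0,-1.316,1],[0,0,0,0,0,-1.504,1],[0,0,0,0,0,-1.692,1],[0,0,0,0,0,-1.88,1]]'
python3 inch.py '[[0,0,0,0,0,-0.188,1],[0,0,0,0,0,-0.376,1],[0,0,0,0,0,-0.564,1],[0,0,0,0,0,-0.752,1],[0,0,0,0,0,-0.94,1],[0,0,0,0,0,-1.128,1],[0,0,0,0,0,-1.26,1],[0,0,0,0,0,-1.26,1],[0,0,0,0,0,-1.26,1]]'
python3 - <<'E'
from go import *
from h import *
import pickle
print(ctrl.get_state()["qpos"].round(2))
w=cam("wrist"); pickle.dump(w,open("w3.pkl","wb")); cv2.imwrite("pics/w3.png",cv2.resize(w["pixels"][:,:,::-1],(800,600),interpolation=cv2.INTER_CUBIC))
O=np.array([.485,-.17,.038]);B=Ry(-.19)
pt=O+B.apply(np.array([[0,.056,.007],[0,-.056,.007],[-.007,0,.006],[-.16,0,.006]])); print((proj(w,pt)/.7).round())
E
```

```text
time: 10.95
eef_pos: [0.477, -0.1709, 0.1909]
tcp_rot: [0.585, 0.803, -0.061, -0.091]
contact_force: [-0.3, 0.2, 0.6]
opening: 1.003
finger_force: 0.0
time: 12.08
eef_pos: [0.4775, -0.1712, 0.1919]
tcp_rot: [0.004, 0.994, 0.003, -0.109]
contact_force: [0.5, -0.2, -0.6]
opening: 1.001
finger_force: 0.0
[-0.5   0.07  1.91 -0.1   1.36 -2.03]
[[483. 330.]
 [322. 332.]
 [403. 321.]
 [401. 114.]]
```

View pics/w3.png

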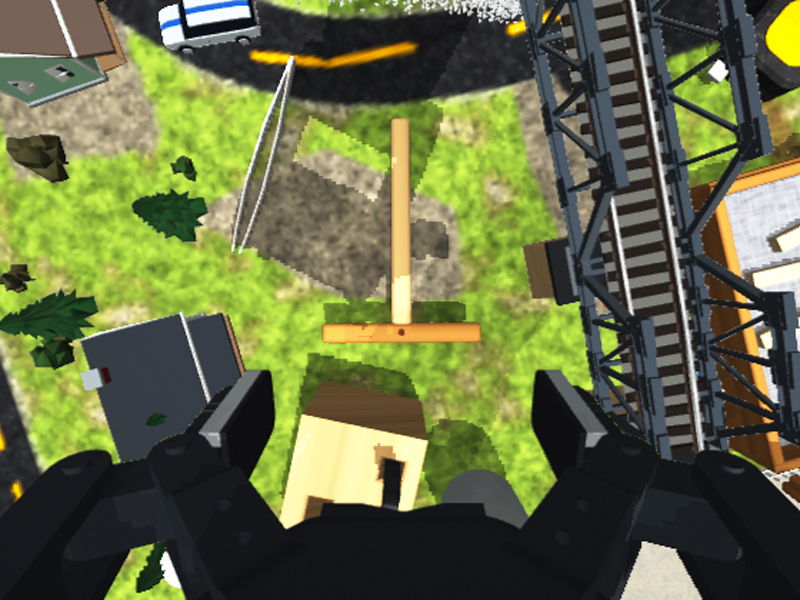

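The rake lies on its teeth as predicted, with its bar from (323,332) to (481,332) and its handle end at (400,119). Now I take the handle.

```bash
cat >> go.py <<'E'
g,lean,off=-.07,.4,.010
CASE=np.array([.458,.171,0]);CY=.265
def rk(O,yaw,pitch):
    return np.array(O)+(Rz(yaw)*Ry(-pitch)).apply([g-off*np.sin(lean),0,-off*np.cos(lean)]),rakeC(yaw,pitch,-1,lean)
def cs(x,y,z,yaw=0,pitch=-.08):
    "rake with tooth-tip row centre at case x,y,z (m)"
    w=CY+yaw; T=CASE+Rz(CY).apply([x,y,z]); return rk(T-(Rz(w)*Ry(-pitch)).apply([0,0,-.037]),w,pitch)
E
python3 - <<'E'
from go import *
p,C=rk([.4845,-.170,.038],0,.19); z=C.apply([0,0,1]); print(p)
rel(p-.08*z,C); print(z,ik(p,C,L,[-.5,.2,2,0,1,-2]))
E
```

```text
[ 0.4136751  -0.17        0.01499957]
shift [0.0248 0.0004 0.1068] 1.8 rot [ 0.007 -0.007 -0.006] 0.1
[-0.2084599   0.         -0.97803091] (array([-0.55597108,  0.17651996,  2.16500204, -0.13257411,  0.9832447 ,
       -2.04307028]), np.float64(1.5021039967422212e-12))
```

Total shift is (0.025, 0, 0.187): close in, grip, then lift straight up (world up is (−0.208, 0, −0.978) in tool axes).

```bash
python3 inch.py '[[0.012,0,0.055,0,0,0,1],[0.025,0,0.107,0,0,0,1],[0.025,0,0.15,0,0,0,0.7],[0.025,0,0.175,0,0,0,0.7],[0.025,0,0.187,0,0,0,0.7],[0.025,0,0.187,0,0,0,0],[0.025,0,0.187,0,0,0,0],[0.025,0,0.187,0,0,0,0],[0.025,0,0.187,0,0,0,0],[0.025,0,0.187,0,0,0,0]]' 80
python3 inch.py '[[0,0,0,0,0,0,0],[-0.006,0,-0.03,0,0,0,0],[-0.018,0,-0.08,0,0,0,0],[-0.03,0,-0.14,0,0,0,0],[-0.042,0,-0.2,0,0,0,0],[-0.055,0,-0.255,0,0,0,0],[-0.055,0,-0.255,0,0,0,0]]'
python3 - <<'E'
from go import *
s=ctrl.get_state(); print(s["qpos"].round(2),s["opening"],s["finger_force"])
p,C=cs(.077,-.012,.12); print(p,ik(p,C,L,[.15,.2,1.9,0,1.4,-1.6])); rel(p,C)
E
```

```text
time: 13.38
eef_pos: [0.4148, -0.171, 0.017]
tcp_rot: [0.003, 0.994, 0.002, -0.107]
contact_force: [0.5, -0.4, 5.6]
opening: 0.136
finger_force: 80.5
time: 14.25
eef_pos: [0.5251, -0.173, 0.2582]
tcp_rot: [0.003, 0.995, 0.001, -0.103]
contact_force: [1.4, -0.8, -0.7]
opening: 0.137
finger_force: 79.7
[-0.46  0.11  1.74 -0.09  1.48 -2.01] 0.1373610958107777 79.73364472389221
[0.46651166 0.16087587 0.15360574] (array([ 0.15214788,  0.2339628 ,  1.84201009, -0.05204573,  1.54304838,
       -1.66954083]), np.float64(1.7558817247409486e-11))
shift [0.0376 0.3335 0.1149] 5.7 rot [ 0.092  0.272 -0.255] 2.0
```

```bash
python3 inch.py '[[0.05,0.02,0,0,0,0,0],[0.08,0.07,0,0,0.05,-0.05,0],[0.08,0.13,0,0.02,0.1,-0.1,0],[0.07,0.19,0,0.05,0.15,-0.16,0],[0.06,0.25,0,0.07,0.2,-0.2,0],[0.045,0.31,0.02,0.092,0.272,-0.255,0],[0.038,0.3335,0.07,0.092,0.272,-0.255,0],[0.0376,0.3335,0.115,0.092,0.272,-0.255,0],[0.0376,0.3335,0.115,0.092,0.272,-0.255,0],[0.0376,0.3335,0.115,0.092,0.272,-0.255,0]]'
python3 - <<'E'
from go import *
from h import *
import pickle
p,C=cs(.077,-.012,.12); rel(p,C)
w=cam("wrist");t=cam("top"); pickle.dump((w,t,ctrl.get_state()),open("w4.pkl","wb")); a=cv2.resize(w["pixels"][:,:,::-1],(533,400)); b=crop(t,165,165,120,120,3)[:,:267]; b=cv2.copyMakeBorder(b,0,40,0,0,cv2.BORDER_CONSTANT)
cv2.imwrite("pics/w4.png",np.hstack([a,b]))
E
```

```text
time: 15.5
eef_pos: [0.463, 0.1621, 0.1511]
tcp_rot: [-0.128, 0.962, -0.029, -0.24]
contact_force: [0.6, -0.0, 0.4]
opening: 0.137
finger_force: 79.7
shift [-0.0016 -0.002  -0.0037] 0.1 rot [ 0.006 -0.008  0.002] 0.1
```

View pics/w4.png

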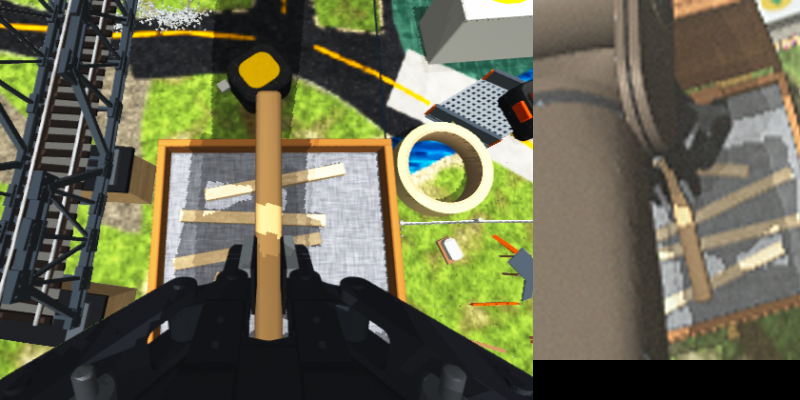

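The wrist view shows the front rim from (159,142) to (394,141), square with the rake. The handle runs along x ≈ 268 and the strips are still untouched. I use this to refine the case pose.

```bash
python3 - <<'E'
from go import *
from h import *
import pickle
w,t,st=pickle.load(open("w4.pkl","rb")); k=560/533
fr,fl=[onz(w,(x*k,y*k),.052) for x,y in [(159,142),(395,141)]]
v=fl-fr; print(fr,fl,np.linalg.norm(v),np.arctan2(-v[0],v[1]))
print("front mid predicted",CASE+Rz(CY).apply([-.103,0,.052]),"seen",(fr+fl)/2)
yaw=np.arctan2(-v[0],v[1]); print("centre", (fr+fl)/2+Rz(.265).apply([.103,0,-.052]))
# handle end pixel at (268,92): at handle end pose
p,C=cs(.077,-.012,.12); O=CASE+Rz(CY).apply([.077,-.012,.12])-(Rz(CY)*Ry(.08)).apply([0,0,-.037])
print(proj(w,O+(Rz(CY)*Ry(.08)).apply([[-.16,0,.006],[-.1,0,.006]]))/k)
# strip heights check: the stripes predicted from w1
w1,_=pickle.load(open("w1.pkl","rb"))
for q in [(433,173),(342,250),(438,222),(335,275)]: print((proj(w,onz(w1,(q[0]*.7,q[1]*.7),.042))/k).round())
# triangulate rim FR corner
print(tri(w1,(285*.7,235*.7),w,(159*k,142*k)),tri(w1,(462*.7,129*.7),w,(394*k,141*k)))
E
```

```text
[0.39125901 0.03794985 0.052     ] [0.3319037 0.2514975 0.052    ] 0.2216430717881905 0.2711056189993909
front mid predicted [0.35859547 0.14402335 0.052     ] seen [0.36158136 0.14472368 0.052     ]
centre [ 4.60985883e-01  1.71700330e-01 -6.93889390e-18]
[[263.6985916   87.71886441]
 [263.57068632 204.87383168]]
[[342. 169.]]
[[208. 191.]]
[[323. 219.]]
[[183. 213.]]
(array([0.39068538, 0.03958227, 0.05195816]), np.float64(0.0033130661685119096)) (array([0.33432149, 0.24858159, 0.05651802]), np.float64(0.0009550054378452622))
```

```bash
sed -i 's/^CASE=.*/CASE=np.array([.460,.1715,0]);CY=.267/' go.py
python3 - <<'E'
from go import *
p,C=cs(.079,-.012,.039); rel(p,C)
s=ctrl.get_state(); Ci=R.from_quat(s["tcp_rot"]).inv()
print("down",Ci.apply([0,0,-1]).round(4),"front",Ci.apply(Rz(CY).apply([-1,0,0])).round(4),"right",Ci.apply(Rz(CY).apply([0,-1,0])).round(4))
E
```

```text
shift [-0.0425 -0.0023  0.0678] 1.3 rot [ 0.007 -0.004 -0.001] 0.0
down [-0.4654 -0.0062  0.8851] front [ 0.8851 -0.0039  0.4654] right [-6.0e-04 -1.0e+00 -7.3e-03]
```

```bash
python3 inch.py '[[-0.012,-0.002,0.02,0,0,0,0],[-0.024,-0.002,0.04,0,0,0,0],[-0.034,-0.002,0.056,0,0,0,0],[-0.0425,-0.002,0.068,0,0,0,0],[-0.0425,-0.002,0.068,0,0,0,0]]'
python3 inch.py '[[-0.0005,0,0.0009,0,0,0,0],[-0.0005,0,0.0009,0,0,0,0]]'
python3 inch.py '[[-0.0005,0,0.0009,0,0,0,0],[-0.0005,0,0.0009,0,0,0,0]]'
python3 inch.py '[[-0.0005,0,0.0009,0,0,0,0],[-0.0005,0,0.0009,0,0,0,0]]'
python3 - <<'E'
from go import *
p,C=cs(.079,-.012,.036); rel(p,C)
E
```

```text
time: 16.23
eef_pos: [0.4693, 0.1624, 0.071]
tcp_rot: [-0.128, 0.962, -0.029, -0.24]
contact_force: [-0.4, -0.1, 2.9]
opening: 0.133
finger_force: 80.1
time: 16.48
eef_pos: [0.4691, 0.1623, 0.0705]
tcp_rot: [-0.128, 0.962, -0.029, -0.24]
contact_force: [-1.8, -1.3, 5.5]
opening: 0.139
finger_force: 80.5
time: 16.73
eef_pos: [0.4689, 0.1623, 0.0701]
tcp_rot: [-0.128, 0.962, -0.029, -0.24]
contact_force: [-2.5, -1.9, 8.0]
opening: 0.14
finger_force: 80.8
time: 16.98
eef_pos: [0.4687, 0.1622, 0.0697]
tcp_rot: [-0.129, 0.962, -0.029, -0.241]
contact_force: [-4.1, -1.2, 11.3]
opening: 0.139
finger_force: 81.1
shift [-0.0015 -0.0008 -0.0007] 0.0 rot [ 0.006 -0.01   0.   ] 0.1
```

```bash
python3 - <<'E'
from go import *
from h import *
import pickle
s=cam("scene");t=cam("top")
a=crop(s,180,180,120,100,4);b=crop(t,165,165,110,130,3)
b=cv2.copyMakeBorder(b,0,10,0,0,cv2.BORDER_CONSTANT); a=cv2.resize(a,(468,390)); b=cv2.resize(b,(330,390))
cv2.imwrite("pics/s5.png",np.hstack([a,b]))
E
```

```text
(no output)
```

View pics/s5.png

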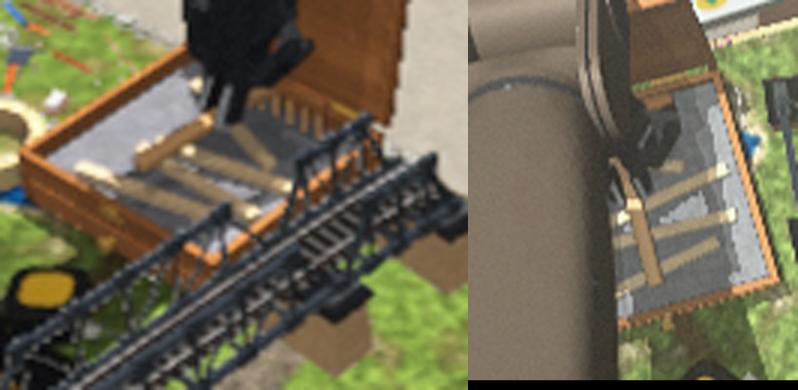

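The teeth (≈ (265–300,105) in the scene crop) stand on the floor behind the rearmost strip, so that contact is the floor. I raise 4 mm and pull to the front.

```bash
python3 inch.py '[[0.002,0,-0.0035,0,0,0,0],[0.011,0,0.0012,0,0,0,0],[0.021,0,0.0065,0,0,0,0],[0.031,0,0.0118,0,0,0,0],[0.042,0,0.0175,0,0,0,0],[0.052,0,0.0228,0,0,0,0],[0.062,0,0.028,0,0,0,0],[0.072,0,0.0333,0,0,0,0],[0.082,0,0.0386,0,0,0,0],[0.09,0,0.0428,0,0,0,0]]'
python3 inch.py '[[0.005,0,0.0026,0,0,0,0],[0.01,0,0.0052,0,0,0,0],[0.015,0,0.008,0,0,0,0],[0.018,0,0.0094,0,0,0,0],[0.018,0,0.0094,0,0,0,0]]'
python3 - <<'E'
from go import *
for x in (-.03,-.044): p,C=cs(x,-.012,.039); rel(p,C)
E
```

```text
time: 18.32
eef_pos: [0.3715, 0.1363, 0.0715]
tcp_rot: [-0.129, 0.962, -0.029, -0.24]
contact_force: [0.0, 0.2, 0.3]
opening: 0.135
finger_force: 79.9
time: 18.95
eef_pos: [0.3521, 0.1311, 0.0717]
tcp_rot: [-0.128, 0.962, -0.029, -0.241]
contact_force: [-1.2, -0.1, 0.8]
opening: 0.136
finger_force: 79.9
shift [-0.0113 -0.0014 -0.007 ] 0.2 rot [ 0.007 -0.01   0.   ] 0.1
shift [ 0.0011 -0.0015 -0.0005] 0.0 rot [ 0.007 -0.01   0.   ] 0.1
```

```bash
python3 inch.py '[[0.0018,0,0.001,0,0,0,0],[0.0018,0,0.001,0,0,0,0]]'; python3 inch.py '[[0.0018,0,0.001,0,0,0,0],[0.0018,0,0.001,0,0,0,0]]';python3 - <<'E'
from h import *
w=cam("wrist");t=cam("top");s=cam("scene")
a=cv2.resize(w["pixels"][:,:,::-1],(533,400)); b=cv2.resize(crop(s,180,180,120,100,4),(267,222)); b=cv2.copyMakeBorder(b,0,178,0,0,cv2.BORDER_CONSTANT)
cv2.imwrite("pics/w6.png",np.hstack([a,b]))
E
```

```text
time: 19.2
eef_pos: [0.3506, 0.1306, 0.0716]
tcp_rot: [-0.128, 0.962, -0.029, -0.24]
contact_force: [-0.7, -0.0, 1.1]
opening: 0.133
finger_force: 79.9
time: 19.45
eef_pos: [0.3486, 0.1301, 0.0716]
tcp_rot: [-0.129, 0.962, -0.029, -0.24]
contact_force: [-0.1, -0.5, -0.3]
opening: 0.138
finger_force: 79.9
```

View pics/w6.png

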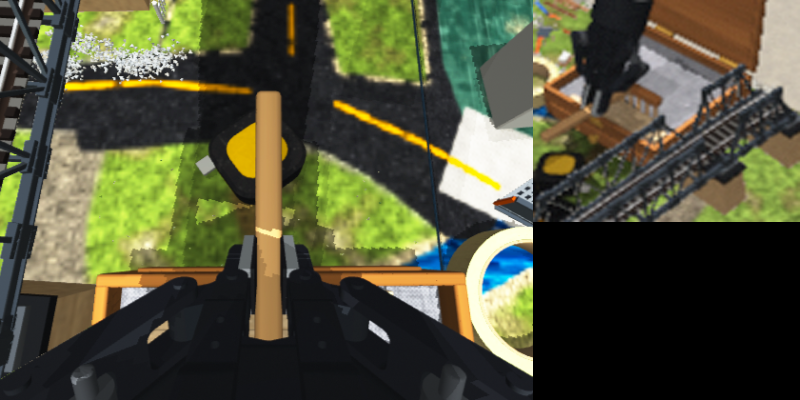

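The wrist view shows the rake pulled forward with no strips left behind it; the handle clears the yellow tape measure. I have now used my ten pictures, so from here I measure with image code only. I lift, back off and measure the strips by rectifying to the case plane.

```bash
cat > look.py <<'E'
from go import *
from h import *
def rect(c,z=.042,step=2.5):
    xs=np.arange(95,-96,-step)/1000; ys=np.arange(105,-106,-step)/1000  # rows back->front, cols left->right
    X,Y=np.meshgrid(xs,ys,indexing='ij'); P=CASE+Rz(CY).apply(np.stack([X.ravel(),Y.ravel(),np.full(X.size,z)],1))
    m=proj(c,P).reshape(X.shape+(2,)).astype(np.float32)
    return cv2.remap(c["pixels"],m[...,0],m[...,1],cv2.INTER_LINEAR,borderValue=(0,0,0)),xs,ys
def show(c,step=4,xmax=95,z=.042):
    im,xs,ys=rect(c,z,step); im=im.astype(int)
    for r,x in zip(im,xs):
        if x*1000>xmax: continue
        s=''
        for q in r:
            R_,G,B=q; sat=R_-B; v=q.max()
            s+= 'o' if (sat>85 and R_-G>45) else '#' if sat>35 else '.' if v>70 else ' '
        print("%4d"%round(x*1000),s)
E
python3 inch.py '[[0.01,0,-0.018,0,0,0,0],[0.023,0,-0.044,0,0,0,0],[0,0,-0.06,0,0,0,0],[-0.025,0,-0.085,0,0,0,0],[-0.05,0,-0.1,0,0,0,0],[-0.05,0,-0.1,0,0,0,0],[-0.05,0,-0.1,0,0,0,0]]'
python3 - <<'E'
from look import *
for n in("wrist","top"):
    c=cam(n); print(n); show(c,xmax=0 if n=="wrist" else 95)
E
```

```text
time: 20.48
eef_pos: [0.4356, 0.1533, 0.1358]
tcp_rot: [-0.129, 0.961, -0.029, -0.241]
contact_force: [-0.0, 0.4, -0.8]
opening: 0.138
finger_force: 79.8
wrist
  -1 o#.....                    #####                    #
  -5 o# .....      ....         #####         ...      ..#
  -9 o#.................      . ##### .      ......  ....#
 -13 o# ................        ##### .     .............#
 -17 o#..................   ..  ##### ...   .............#
 -21 o#..................   ..  ##### ..   ..............#
 -25 o# ..................  ... ##### ..   ..............#
 -29 o#...................  ... ##oo# ..   ..............#
 -33 o# ..................   .. #ooo# ..   ..............#
 -37 o#........................ ###o# ...................#
 -41 o# ....................... ##### ...................#
 -45 o# .......................######....................#
 -49 o# .......................######....................#
 -53 o# ..............#########################..........#
 -57 o#.................#######################..........#
 -61 o# ...............########################........
[... 2611 characters left out ...]
............    ......####.........................
 -53 ..............    ...#..#############.###............
 -57 ..............    .########################..........
 -61 .............     ###.#####################..........
 -65 .............     .#########.####################....
 -69 .............    ..##############################....
 -73 .............    .###############################....
 -77 .............    ..#########.#####################...
 -81 .............    ..##############################....
 -85 .............    .##########################.........
 -89 .............    ..#########################.........
 -93 ............     ..#########################.........
```

The strips are already parallel in a block against the front wall (x −95 to −51). Their right ends are at y ≈ −61, −89, −89 and −69. Next I turn the rake, handle to the left, to push the ends against the right wall.

```bash
python3 - <<'E'
from go import *
s=ctrl.get_state();print(s["qpos"].round(2))
for z in (.12,.039):
  p,C=cs(-.041,.088,z,-np.pi/2); print(p,[a.round(3) for a in ik(p,C,L,[.2,.1,2.2,.5,1,-.4])]); rel(p,C)
p,C=cs(-.041,.088,.12,-np.pi/2);Ci=C.inv();print("down",Ci.apply([0,0,-1]).round(4),"right",Ci.apply(Rz(CY).apply([0,-1,0])).round(4),"front",Ci.apply(Rz(CY).apply([-1,0,0])).round(4))
E
```

```text
[ 0.15  0.21  1.91 -0.05  1.51 -1.68]
[0.37838706 0.3144703  0.15360574] [array([ 0.24 , -0.11 ,  2.205,  0.538,  1.123, -0.283]), np.float64(0.0)]
shift [ 0.0192  0.1706 -0.0084] 2.8 rot [-0.726 -0.013  1.389] 8.3
[0.37838706 0.3144703  0.07260574] [array([ 0.24 ,  0.025,  2.249,  0.593,  0.971, -0.394]), np.float64(0.0)]
shift [-0.0189  0.1701  0.0631] 2.9 rot [-0.726 -0.013  1.389] 8.3
down [-0.4618  0.      0.887 ] right [-0.887   0.     -0.4618] front [-0. -1. -0.]
```

```bash
python3 inch.py '[[0,0.02,-0.01,-0.08,0,0.154,0],[0,0.04,-0.02,-0.161,-0.003,0.309,0],[0.005,0.06,-0.02,-0.242,-0.004,0.463,0],[0.01,0.08,-0.02,-0.323,-0.006,0.617,0],[0.012,0.1,-0.02,-0.403,-0.007,0.772,0],[0.014,0.12,-0.02,-0.484,-0.009,0.926,0],[0.016,0.14,-0.015,-0.565,-0.01,1.08,0],[0.018,0.155,-0.01,-0.645,-0.012,1.235,0],[0.0192,0.1706,-0.0084,-0.726,-0.013,1.389,0],[0.0192,0.1706,-0.0084,-0.726,-0.013,1.389,0]]'
python3 inch.py '[[0,0,0,0,0,0,0],[0,0,0,0,0,0,0]]'
python3 - <<'E'
from look import *
p,C=cs(-.041,.088,.041,-np.pi/2); rel(p,C)
c=cam("top"); show(c,xmax=-20)
im,xs,ys=rect(c,.042,4); im=im.astype(int)
for i in (-2,-5,-7,-10,-14): print(round(xs[i]*1000),im[i,:24].max(1),(im[i,:24,0]-im[i,:24,2]))
E
```

```text
time: 21.82
eef_pos: [0.3774, 0.3145, 0.1534]
tcp_rot: [0.588, 0.773, 0.144, -0.189]
contact_force: [0.7, 0.2, 0.4]
opening: 0.137
finger_force: 79.7
time: 22.08
eef_pos: [0.3805, 0.3143, 0.1543]
tcp_rot: [0.589, 0.773, 0.145, -0.188]
contact_force: [0.3, -1.2, -0.5]
opening: 0.138
finger_force: 79.7
shift [-0.0362 -0.0021  0.071 ] 1.3 rot [0.001 0.    0.002] 0.0
 -21 .....................................................
 -25 .....................................................
 -29 .....................................................
 -33 .....................................................
 -37 .....................................................
 -41 .....................................................
 -45 .....................................................
 -49 .....................................................
 -53 ..............#####..###################.............
 -57 ........... ..####...###################.............
 -61 ........... ..##########################..#..........
 -65 .................#.##....##############..............
 -69 .................#...
[... 571 characters left out ...]
7  77  90  96 100 100  98  98 136 124  85 111 122 137 160 150 227 240
 239 239 238 240 239 240] [21 15 19 20 23 22 20 23 31 27 14 25 27  6  0 -1 48 42 35 36 32 26 29 29]
-69 [ 82  85  85  82 102 100  99 100 128 123 104  90 126 106 160 151 168 233
 240 241 241 240 240 240] [16 18 17 17 21 21 22 23 27 27 20 16 29 10 -3 -2  7 43 31 33 28 30 27 27]
-57 [107 106 109 111  98  75 102 102 123 129 125  67 126 128 222 243 241 239
 241 242 241 241 241 240] [24 22 23 23 21 15 21 23 27 29 28  8 27 28 53 41 43 45 32 30 32 43 42 45]
-41 [121 124 126 126 127 127 107  88 100 122 126 112  88 128 111 155 147 152
 163 169 165 168 159 162] [26 27 29 26 30 29 24 19 21 26 28 22 15 28 17 -3 -3  1 -1 -2 -2  0 -1  0]
```

```bash
sed -i "s/'#' if sat>35/'#' if sat>35 or v>200/" look.py; python3 inch.py '[[-0.01,-0.001,0.02,0,0,0,0],[-0.02,-0.002,0.04,0,0,0,0],[-0.03,-0.002,0.058,0,0,0,0],[-0.0362,-0.002,0.071,0,0,0,0],[-0.0362,-0.002,0.071,0,0,0,0]]'
python3 inch.py '[[-0.0005,0,0.0009,0,0,0,0],[-0.0005,0,0.0009,0,0,0,0]]'
python3 inch.py '[[-0.0005,0,0.0009,0,0,0,0],[-0.0005,0,0.0009,0,0,0,0]]'
python3 - <<'E'
from go import *
p,C=cs(-.041,.088,.039,-np.pi/2); rel(p,C)
E
```

```text
time: 22.75
eef_pos: [0.3772, 0.3145, 0.0733]
tcp_rot: [0.589, 0.772, 0.144, -0.189]
contact_force: [-0.1, 0.0, -0.4]
opening: 0.135
finger_force: 79.7
time: 23.0
eef_pos: [0.3784, 0.3149, 0.0741]
tcp_rot: [0.589, 0.773, 0.145, -0.188]
contact_force: [0.6, -0.2, -0.1]
opening: 0.138
finger_force: 79.7
time: 23.25
eef_pos: [0.3778, 0.3148, 0.0725]
tcp_rot: [0.589, 0.772, 0.145, -0.188]
contact_force: [-0.3, 0.4, -0.1]
opening: 0.139
finger_force: 79.7
shift [-0.0003  0.0005 -0.0003] 0.0 rot [ 0.001 -0.     0.002] 0.0
```

```bash
python3 inch.py '[[-0.006,0,-0.003,0,0,0,0],[-0.012,0,-0.0062,0,0,0,0],[-0.018,0,-0.0094,0,0,0,0],[-0.024,0,-0.0125,0,0,0,0],[-0.03,0,-0.0156,0,0,0,0],[-0.036,0,-0.0187,0,0,0,0],[-0.0417,0,-0.0217,0,0,0,0],[-0.0417,0,-0.0217,0,0,0,0]]'
python3 inch.py '[[-0.0018,0,-0.0009,0,0,0,0],[-0.0018,0,-0.0009,0,0,0,0]]'
python3 inch.py '[[-0.0018,0,-0.0009,0,0,0,0],[-0.0018,0,-0.0009,0,0,0,0]]'
python3 - <<'E'
from look import *
p,C=cs(-.041,.037,.039,-np.pi/2); rel(p,C)
show(cam("top"),xmax=-20); show(cam("wrist"),xmax=-20)
E
```

```text
time: 24.25
eef_pos: [0.3904, 0.269, 0.0723]
tcp_rot: [0.589, 0.772, 0.145, -0.188]
contact_force: [-1.1, -0.0, -0.9]
opening: 0.138
finger_force: 79.7
time: 24.5
eef_pos: [0.3907, 0.2674, 0.0723]
tcp_rot: [0.589, 0.772, 0.145, -0.189]
contact_force: [0.6, -0.8, 0.0]
opening: 0.136
finger_force: 79.8
time: 24.75
eef_pos: [0.3912, 0.2655, 0.0722]
tcp_rot: [0.589, 0.772, 0.145, -0.189]
contact_force: [1.3, -0.5, -0.4]
opening: 0.136
finger_force: 79.8
shift [-0.0001  0.0005 -0.0005] 0.0 rot [0.001 0.    0.001] 0.0
 -21 .....................................................
 -25 .....................................................
 -29 .... ................................................
 -33 .....................................................
 -37  ....................................................
 -41 .....................................................
 -45 ... .................................................
 -49 ..... ...............................................
 -53 ....... .............................###############.
 -57 ........ ...........................##########
[... 909 characters left out ...]
##                                        
 -49 ############                                         
 -53 ....                                                 
 -57 ...                                                  
 -61                                                      
 -65                                                      
 -69 o                                                    
 -73 oo.                                                  
 -77 oo..                                                 
 -81 oo..                                                 
 -85 oo...                                                
 -89 oo..                                                 
 -93 oo.
```

```bash
for i in 1; do python3 inch.py '[[-0.0018,0,-0.0009,0,0,0,0],[-0.0018,0,-0.0009,0,0,0,0]]'; python3 inch.py '[[-0.0013,0,-0.0007,0,0,0,0],[-0.0013,0,-0.0007,0,0,0,0]]'; done
python3 - <<'E'
from look import *
p,C=cs(-.041,.035,.039,-np.pi/2); rel(p,C)
c=cam("top"); im,xs,ys=rect(c,.042,1)
for x in (-56,-67,-79,-89):
    i=np.argmin(abs(xs*1000-x)); print(x,im[i,-16:].astype(int).tolist())
E
```

```text
time: 25.1
eef_pos: [0.3918, 0.2635, 0.0721]
tcp_rot: [0.589, 0.772, 0.145, -0.189]
contact_force: [0.2, 0.3, -0.7]
opening: 0.135
finger_force: 79.8
time: 25.35
eef_pos: [0.3922, 0.262, 0.0722]
tcp_rot: [0.589, 0.772, 0.145, -0.189]
contact_force: [0.6, -0.2, -0.7]
opening: 0.142
finger_force: 79.8
shift [0.0013 0.0005 0.0002] 0.0 rot [0.001 0.    0.001] 0.0
-56 [[239, 228, 189], [240, 234, 201], [240, 240, 212], [241, 244, 220], [242, 244, 220], [242, 244, 220], [241, 244, 219], [241, 243, 218], [240, 242, 216], [240, 242, 215], [241, 241, 214], [241, 242, 215], [242, 244, 217], [243, 246, 220], [241, 245, 219], [217, 208, 177]]
-67 [[238, 229, 191], [239, 235, 203], [240, 241, 215], [241, 244, 221], [241, 244, 220], [241, 244, 220], [241, 243, 219], [241, 243, 218], [241, 243, 218], [241, 242, 216], [241, 242, 215], [241, 242, 214], [241, 244, 217], [242, 245, 219], [237, 237, 208], [221, 210, 176]]
-79 [[241, 241, 212], [242, 243, 215], [241, 243, 218], [240, 242, 216], [239, 242, 215], [239, 241, 215], [239, 241, 215], [240, 242, 215], [241, 242, 215], [241, 242, 216], [242, 243, 217], [242, 244, 217], [241, 244, 216], [240, 243, 213], [219, 219, 187], [194, 189, 157]]
-89 [[239, 241, 213], [239, 241, 213], [240, 241, 214], [239, 241, 213], [238, 240, 212], [237, 239, 210], [238, 240, 211], [239, 240, 212], [240, 241, 212], [239, 240, 213], [239, 240, 212], [239, 241, 213], [240, 242, 213], [241, 243, 214], [223, 221, 190], [199, 192, 160]]
```

```bash
python3 inch.py '[[-0.0013,0,-0.0007,0,0,0,0],[-0.0013,0,-0.0007,0,0,0,0]]';python3 inch.py '[[-0.0013,0,-0.0007,0,0,0,0],[-0.0013,0,-0.0007,0,0,0,0],[-0.0013,0,-0.0007,0,0,0,0]]'
python3 - <<'E'
from look import *
c=cam("top"); im,xs,ys=rect(c,.042,1)
for x in (-56,-67,-79,-89):
    i=np.argmin(abs(xs*1000-x)); print(x,im[i,-8:,0].tolist())
show(c,xmax=-40,step=3)
E
```

```text
time: 25.65
eef_pos: [0.3925, 0.2611, 0.0724]
tcp_rot: [0.589, 0.772, 0.145, -0.189]
contact_force: [-0.3, 2.2, -0.1]
opening: 0.136
finger_force: 79.6
time: 26.02
eef_pos: [0.3927, 0.2606, 0.0729]
tcp_rot: [0.589, 0.772, 0.146, -0.19]
contact_force: [-1.6, 6.7, 0.3]
opening: 0.141
finger_force: 79.5
-56 [241, 241, 240, 240, 241, 242, 241, 219]
-67 [240, 240, 240, 241, 241, 241, 238, 227]
-79 [240, 241, 241, 241, 240, 239, 229, 216]
-89 [240, 239, 239, 239, 239, 240, 231, 219]
 -40 .......................................................................
 -43 .. ... ................................................................
 -46 .. .... ...............................................................
 -49 ......... .............................................................
 -52 ...................................................####################
 -55 ............. . ...................................####################
 -58  ..................................................###################.
 -61 ................ .................................#####################
 -64 ..................................................#####################
 -67 ..................................................#####################
 -70 .............................................. ...#####################
 -73 ..................................................##################.#.
 -76 .................................................######################
 -79 ................................................#######################
 -82  ............................................ ..#######################
 -85 ................................................#######################
 -88 ................................................#######################
 -91 ............................................ ...#######################
 -94 ............................................ ...#######################
```

```bash
python3 inch.py '[[0.006,0,0.003,0,0,0,0],[0.0177,0,0.0092,0,0,0,0],[0.027,0,-0.009,0,0,0,0],[0.045,0,-0.044,0,0,0,0],[0.064,0,-0.08,0,0,0,0],[0.09,0,-0.095,0,0,0,0],[0.13,0,-0.1,0,0,0,0],[0.13,0,-0.1,0,0,0,0]]'
python3 - <<'E'
from look import *
import pickle
c=cam("top"); s=cam("scene"); pickle.dump((c,s),open("w7.pkl","wb"))
show(c,xmax=95,step=4); print(); show(s,xmax=-30,step=3)
print(ctrl.get_state()["qpos"].round(2),ctrl.get_state()["eef_pos"])
E
```

```text
time: 27.08
eef_pos: [0.3746, 0.3276, 0.2231]
tcp_rot: [0.587, 0.774, 0.146, -0.187]
contact_force: [0.1, -0.3, -0.9]
opening: 0.138
finger_force: 79.7
  95 #####################################################
  91 o....................................................
  87 o#...................................................
  83 o#...................................................
  79 o#...................................................
  75 o#...................................................
  71 o#...................................................
  67 o#...................................................
  63 o#...................................................
  59 o#...................................................
  55 o#...................................................
  51 o#...................................................
  47 o#.................................#.................
  43 .....................................................
  39 .....................................................
  35 .....................................................
  31
[... 2951 characters left out ...]
 .#######oo
 -73 ####...... ..............###############################..  ...######oo
 -76 ####.....  ..............###############################..  .########oo
 -79 ####.....................###############################..  .#######.#o
 -82 ####.....................###############################.. .#########.#
 -85 ####.....................##############################...  ########## 
 -88 #####....................##############################..  .#########o#
 -91 #####....................##############################..   #########oo
 -94 ########################oooo##o#ooooooooooooooooo#o#oo##.  .#oooo##oooo
[ 0.27 -0.17  2.13  0.51  1.23 -0.19] [0.37385459 0.32593773 0.22030131]
```

All four strips form a tight block, x −95 to −51, with ends flush at the right wall. Now I carry the rake back to the table.

```bash
python3 - <<'E'
from go import *
p,C=rk([.4845,-.170,.038],0,.19)
q0=ctrl.get_state()["qpos"]; rel(p+[.01,0,.27],C)
C0=R.from_quat(ctrl.get_state()["tcp_rot"]); print("worldup",C0.inv().apply([0,0,1]).round(3),"x",C0.inv().apply([1,0,0]).round(3))
print(ik(p+[.01,0,.27],C,L,[-.5,0,2,0,1.2,-2]))
E
```

```text
shift [-0.4062 -0.0837 -0.2839] 8.0 rot [ 0.442 -0.229 -1.228] 7.0
worldup [ 0.461  0.001 -0.887] x [-0.236  0.964 -0.122]
(array([-0.54528844, -0.13837484,  1.93830184, -0.10846108,  1.5222065 ,
       -2.1009963 ]), np.float64(3.885780586188048e-15))
```

```bash
python3 inch.py '[[0.03,0,-0.055,0,0,0,0],[-0.02,0.005,-0.083,0.05,-0.025,-0.136,0],[-0.07,0,-0.11,0.1,-0.05,-0.273,0],[-0.12,-0.005,-0.135,0.147,-0.076,-0.41,0],[-0.17,-0.012,-0.16,0.196,-0.1,-0.546,0],[-0.22,-0.024,-0.185,0.245,-0.127,-0.68,0],[-0.27,-0.037,-0.21,0.295,-0.153,-0.82,0],[-0.32,-0.053,-0.235,0.344,-0.178,-0.955,0],[-0.365,-0.068,-0.26,0.393,-0.2,-1.09,0],[-0.406,-0.084,-0.284,0.442,-0.229,-1.228,0]]'
python3 inch.py '[[0,0,0,0,0,0,0],[0,0,0,0,0,0,0]]'
python3 - <<'E'
from go import *
p,C=rk([.4845,-.170,.038],0,.19); print(p); rel(p+[0,0,.006],C)
E
```

```text
time: 28.42
eef_pos: [0.4222, -0.1724, 0.2834]
tcp_rot: [-0.001, 0.994, 0.001, -0.106]
contact_force: [1.0, 0.6, -0.9]
opening: 0.134
finger_force: 79.8
time: 28.68
eef_pos: [0.4226, -0.1699, 0.284]
tcp_rot: [0.002, 0.994, 0.002, -0.106]
contact_force: [0.3, 0.8, -1.5]
opening: 0.136
finger_force: 79.7
[ 0.4136751  -0.17        0.01499957]
shift [-0.0467 -0.0009  0.259 ] 4.2 rot [ 0.003 -0.002 -0.003] 0.0
```

```bash
python3 inch.py '[[-0.009,0,0.05,0,0,0,0],[-0.018,0,0.1,0,0,0,0],[-0.028,0,0.155,0,0,0,0],[-0.037,0,0.205,0,0,0,0],[-0.042,0,0.235,0,0,0,0],[-0.045,0,0.25,0,0,0,0],[-0.0467,0,0.259,0,0,0,0],[-0.0467,0,0.259,0,0,0,0]]'
python3 inch.py '[[-0.0004,0,0.002,0,0,0,0],[-0.0004,0,0.002,0,0,0,0]]'
python3 inch.py '[[-0.0004,0,0.002,0,0,0,0],[-0.0004,0,0.002,0,0,0,0]]'
```

```text
time: 29.68
eef_pos: [0.4153, -0.1698, 0.0225]
tcp_rot: [0.001, 0.995, 0.0, -0.105]
contact_force: [0.2, -0.4, -1.4]
opening: 0.135
finger_force: 79.8
time: 29.92
eef_pos: [0.4154, -0.1702, 0.0209]
tcp_rot: [0.001, 0.995, 0.0, -0.104]
contact_force: [0.3, 0.4, -0.1]
opening: 0.136
finger_force: 79.8
time: 30.18
eef_pos: [0.4148, -0.1699, 0.0182]
tcp_rot: [0.001, 0.994, 0.001, -0.105]
contact_force: [0.0, 0.8, -0.5]
opening: 0.141
finger_force: 79.8
```

Another 1.5 mm, then release and retreat.

```bash
python3 inch.py '[[-0.0003,0,0.0015,0,0,0,0],[-0.0003,0,0.0015,0,0,0,0],[-0.0003,0,0.0015,0,0,0,0.25],[-0.0003,0,0.0015,0,0,0,0.5],[-0.0003,0,0.0015,0,0,0,0.8],[-0.0003,0,0.0015,0,0,0,0.8],[0,0,-0.03,0,0,0,0.8],[0,0,-0.08,0,0,0,0.8],[0,0,-0.14,0,0,0,0.8],[0,0,-0.2,0,0,0,0.8]]'
python3 inch.py '[[0,0,0,0,0,0,0.8],[0,0,0,0,0,0,0.8],[0,0,0,0,0,0,0.8],[0,0,0,0,0,0,0.8]]'
python3 - <<'E'
from look import *
import pickle
w=cam("wrist");t=cam("top"); pickle.dump((w,t),open("w8.pkl","wb"))
show(t,xmax=-45)
# rake in wrist: orange bar / wood handle mask
O=np.array([.4845,-.17,.038]);B=Ry(-.19)
print(proj(w,O+B.apply(np.array([[0,.056,.0],[0,-.056,.0],[-.16,0,.006],[-.08,0,.006]]))).round())
im=w["pixels"].astype(int); m=((im[...,0]-im[...,2]>85)&(im[...,0]-im[...,1]>45)&(im[...,0]>150)).astype(np.uint8)
n,_,st,ce=cv2.connectedComponentsWithStats(m); k=np.argsort(-st[1:,4])[:4]+1; print(st[k],ce[k].round())
E
```

```text
time: 31.42
eef_pos: [0.4565, -0.1699, 0.2153]
tcp_rot: [0.001, 0.994, 0.001, -0.105]
contact_force: [0.2, -1.5, 1.2]
opening: 0.802
finger_force: 0.0
time: 31.92
eef_pos: [0.4556, -0.1697, 0.212]
tcp_rot: [0.001, 0.994, 0.001, -0.106]
contact_force: [0.7, 0.0, 0.3]
opening: 0.799
finger_force: 0.0
 -45 o#...................................................
 -49 o#...................................................
 -53 o#..................#################################
 -57 o#.................##################################
 -61 o#.................##################################
 -65 oo..................#################################
 -69 o#.................##################################
 -73 o#.................#########################.#.##.#..
 -77 o#..................#################################
 -81 o#.................##################################
 -85 o#..................#################################
 -89 o#.................##################################
 -93 o#.................##################################
[[332. 248.]
 [229. 248.]
 [281. 104.]
 [281. 174.]]
[[ 230  243  103   13 1149]
 [ 492  136   68   26  496]
 [ 210   57   80   16  418]
 [ 486  164   19   61  284]] [[283. 249.]
 [527. 148.]
 [251.  66.]
 [494. 194.]]
```

```bash
python3 -c "
from plant import ctrl
print(ctrl.sign_off())"
```

```text
the job is handed in; nothing more can be done
None
```

The job is handed in at about 32 s of the 72 s; no verdict was returned. In the last camera check the four strips lay as one square block in the front right corner, and the rake lay on the table, let go.

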